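# Feel out which ball valve binds

## Robot

A 7-joint arm with a two-finger parallel gripper is mounted at the origin on the work surface. World frame = base frame: x ahead of the robot, y to its left, z up, the work surface at z = 0. Lengths are in m, angles in rad, forces in N, time in s.
With the tool pointing down it reaches from about 0.425 to 0.875 m from the base axis. Payload 4.7 kg.
Tool frame: the origin (TCP) lies at the very end of the fingers, on their centre line; the grasp point (between the pads) lies 19 mm behind it (ctrl.grasp_offset is the distance from the TCP to the grasp point, in m); z points along the fingers, y is the direction in which the jaws open and shut (so a half turn about z gives the same grasp; the last joint's range is limited). The gripper opens to 87 mm and grips with 3 to 60 N. Pads are 19 mm wide; open, the fingers measure 117 mm over their backs; the gripper's body (75 mm by 190 mm) begins 51 mm behind the grasp point.
Start: joints at [1.228, 0.321, -0.07, 1.45, 0.023, 1.371, -0.057], TCP at [0.227, -0.609, 0.223] pointing down, gripper open.
Joint ranges: [-2.86, 2.86], [-0.3, 2.09], [-1.38, 1.24], [0.06, 2.45], [-1.56, 4.7], [0.09, 2.05], [-2.69, 2.69]. Speed limits (rad/s): [2.57, 2.57, 3.14, 3.14, 3.14, 3.14, 3.14].

## Interface

Orientations are given as a rotation vector (axis times angle).
In Python, from bench import ctrl gives the robot as it stands.
- The arm moves only by the shell command python3 -m creep 'ROWS' [FORCE]. ROWS is JSON, a list that holds one entry, the list of rows, each a list of 7 numbers: the opening, from 0 (shut) to 1 (fully open), then the shift along the tool's x, y, z in mm, then the turn, a rotation vector about the tool's x, y, z in rad. In form: [[[grip, dx, dy, dz, rx, ry, rz], ...]]. A call has 1 to 5 rows; each row is the pose to reach, as a shift and turn from the pose commanded when the call began, along the tool's axes at that moment; what a row does not reach only later rows make up. A row lasts 1/10 s, in which the tool goes at most 50 mm and 8.59 degrees, less where a joint would pass 70% of its speed; a pose out of reach is approached as far as the arm can. A call with a gripper value outside its range is refused whole. The fingers move at their own pace and stop on an object; FORCE is the grip in N (left out, the last holds). Time passes only in rows, so rows that repeat a pose let the fingers close. It gives the time, the measured TCP pose, the force and the opening at its end, in the units of the state.
- ctrl.get_state(): the state, without advancing time (a new reading comes with each control period).
- ctrl.get_image(name): name is "scene" or "top" or "wrist"; returns the picture (480x640x3 uint8, red, green, blue); there is no depth.
- ctrl.camera_params(name): a dict with "K" (3x3 intrinsics, pixels), "pose" (4x4, takes a point from camera to world coordinates). Camera axes: x right, y down, z forward; pixel columns grow to the right and rows downward; lengths in m; the calibration is good to about 2 mm. A picture is of the moment at which its call begins: read the wrist's pose just before it. camera_params takes no time and is no camera call; for the wrist camera it gives the pose at the moment of the call.
- ctrl.close_job(): hands the job in, once; it reports no verdict.
The state is a dict: "time": time; "joint_positions": joint angles; "qd": joint speeds; "joint_torque": joint torques, N m; "position": TCP position; "tool_rot": TCP orientation; "ft_force": force on the tool from outside, world axes, zero at the start; "torque": the same for the moment, N m; "grip_width": opening from 0.0 (shut) to 1.0 (fully open).
Only numpy, scipy, OpenCV 4.12 (cv2) and the standard library are available. Lean on these libraries where they do the work, as an engineer would, in place of code of your own. Each camera call takes 0.05 s, during which the arm holds its last target. There are 200 camera calls.

## Task

One of the two ball valves on the test board has grit inside. Swing each lever from closed towards open, feeling for stiffness: leave the valve that swings freely fully open, and swing the one that binds gently up to where it clearly pushes back, without forcing it, then put it back fully closed. Leave the other things on the counter alone and let go of everything at the end.

Things in the scene. Friction and masses are not known exactly. Their poses are not given: they have to be found in the camera images.
- rig: Test board fixed to the counter: plywood 270 x 420 x 12 mm with two identical brass ball valves on copper pipe stubs running along its x. Origin: centre of its underside; at yaw 0 x points away from the robot, y left, z up. Valves at x = +20 mm, y = +130 mm (left) and -130 mm (right). Pipe tops at z = 72 mm; bonnets 48 mm across reach z = 112 mm. Exactly one valve binds; which one is hidden and varies.
- axis_left (a point): On the upright turning axis of the left valve's lever, at its mid-height, 125 mm above the counter; axes as the board's. Lever: steel bar with a level black grip 18 mm wide, 16 mm high, 48 to 120 mm out from the axis, free below down to the pipe. 0 degrees: closed, pointing along the board's +y; 90: fully open, pointing along its -x. Opens anticlockwise seen from above.
- axis_right (a point): Same for the right valve. Levers start 0 to 11 degrees open (not measured); firm stops at 0 and 90 degrees; they stay where left. A free lever takes 2 to 3 N at the grip while moving. The bad one feels free at first, then from somewhere within 25 to 61 degrees pushes back springily, 1 to 1.5 N per mm at the grip: lean to 8 to 12 N for 0.2 s; over about 20 N is forcing.
- bottle: Bystander: white plastic bottle, 54 mm across, 160 mm tall, standing on the counter beyond the board. Origin: centre of its underside.
- tape_roll: Bystander: white roll of thread tape, 54 mm across, 19 mm high, lying on the board between the valves. Origin: centre of its underside.
- tee: Bystander: brass pipe tee, about 80 x 60 x 36 mm, lying on the board between the valves. Origin: under its middle.
- wrench: Bystander: open-ended wrench lying on the counter beyond the board.

How it is judged:
By the outcome, as a careful person would: the job done as asked, in the order asked, and still so for the second after the job is handed in, with the robot touching nothing.
It also fails if it takes over 70 s, if anything falls off the work surface, if the arm or the gripper's body presses on something with over 40 N, if the wrist force passes 120 N, or if a joint passes its speed limit or range.

## Working session

There is one attempt and no reset: what is moved stays moved. The work goes in short steps, Python scripts to look and compute and a shell command to move; the robot and the scene stay as the last step left them, time stands still between calls to the robot, and variables do not carry over. Pictures are saved under pics/ and viewed, about 8 in all and at most 12, crops included, and the job is handed in when it is done.

```bash
mkdir -p pics; ls; python3 - <<'E'
from bench import ctrl
import cv2
s=ctrl.get_state();print({k:s[k] for k in('time','position','tool_rot','ft_force','grip_width')})
for n in('scene','top'):
    cv2.imwrite(f'pics/{n}0.png',ctrl.get_image(n)[:,:,::-1]);p=ctrl.camera_params(n);print(n,p['K'],p['pose'])
E
```

```text
pics
{'time': 0.0, 'position': array([ 0.22675839, -0.60856965,  0.22146538]), 'tool_rot': array([-3.08990972e+00, -5.57105936e-01,  6.75749152e-04]), 'ft_force': array([0.55450604, 0.16552528, 0.27862701]), 'grip_width': 1.0017322088433607}
scene [[452.60743723   0.         319.72566576]
 [  0.         452.60743723 242.43885995]
 [  0.           0.           1.        ]] [[ 0.49182102  0.47292024 -0.7310667   1.17546904]
 [ 0.87055705 -0.28210787  0.40316941 -0.28894419]
 [-0.0155727  -0.83472246 -0.55045063  0.4876377 ]
 [ 0.          0.          0.          1.        ]]
top [[525.09608849   0.         319.92877972]
 [  0.         525.09608849 240.67351293]
 [  0.           0.           1.        ]] [[ 0.02680749 -0.98251497  0.18424356  0.5358279 ]
 [-0.99928959 -0.021455    0.03098391  0.0066202 ]
 [-0.02648921 -0.18494327 -0.98239214  0.74948143]
 [ 0.          0.          0.          1.        ]]
```

View pics/top0.png

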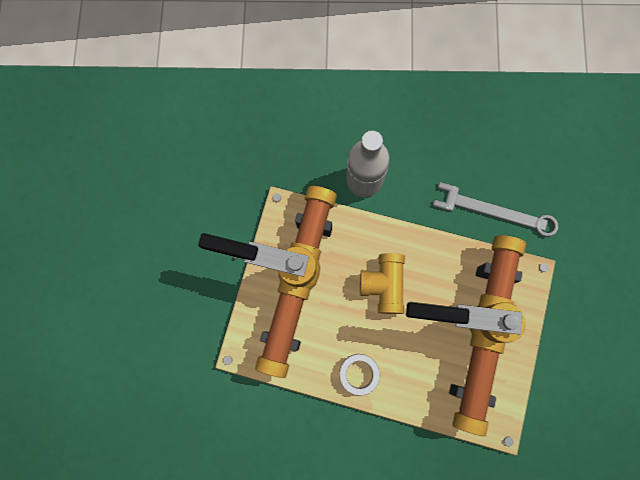

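View pics/scene0.png

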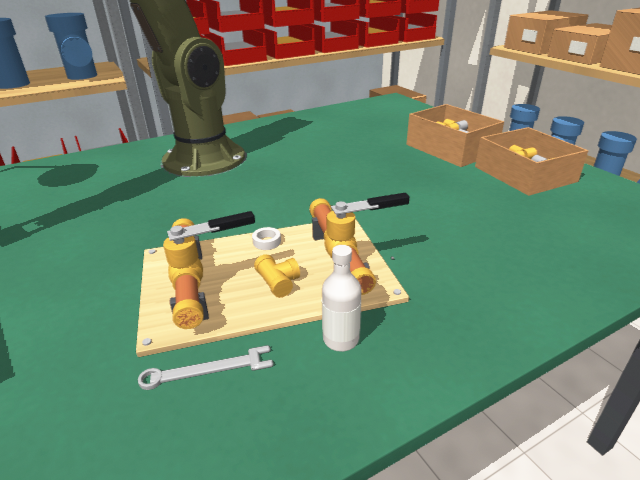

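The top view shows the board with corners at about (270,187), (555,260), (517,454) and (217,369). The lever bolts are at (295,264) and (511,321), the left grip runs from (201,240) to (257,253), and the right grip from (408,310) to (468,316).

```bash
cat > h.py <<'E'
from bench import ctrl
import numpy as np
from scipy.spatial.transform import Rotation as R
def ray(n,uv,z,p=None):
    p=p or ctrl.camera_params(n);P=p['pose'];d=P[:3,:3]@np.linalg.inv(p['K'])@[*uv,1]
    return P[:3,3]+d*(z-P[2,3])/d[2]
E
python3 - <<'E'
from h import *
from scipy.optimize import least_squares
C=np.array([ray('top',u,.012)[:2] for u in [(270,187),(555,260),(517,454),(217,369)]])
L=np.array([[.135,.21],[.135,-.21],[-.135,-.21],[-.135,.21]])
rot=lambda a:np.array([[np.cos(a),-np.sin(a)],[np.sin(a),np.cos(a)]])
f=least_squares(lambda v:(L@rot(v[2]).T+v[:2]-C).ravel(),[.5,0,0]);print('board',f.x,np.degrees(f.x[2]),f.fun*1e3)
for n,y,b,t,i in(('L',.13,(295,264),(201,240),(257,253)),('R',-.13,(511,321),(408,310),(468,316))):
    a=rot(f.x[2])@[.02,y]+f.x[:2];T=ray('top',t,.128)[:2];I=ray('top',i,.130)[:2]
    d=T-a;print(n,'axis',a,'bolt',ray('top',b,.137)[:2],'tip',T,np.linalg.norm(d),'in',I,np.linalg.norm(I-a),'lever deg open',np.degrees(np.arctan2(d[1],d[0])-f.x[2])-90)
s=ctrl.get_state();print(R.from_rotvec(s['tool_rot']).as_matrix())
E
```

```text
board [ 0.57303461 -0.06657988 -0.23716479] -13.58854159708099 [ 1.25506888  0.82274146  1.1556477  -1.71660511 -1.82624461 -1.88530101
 -0.58447196  2.77916466]
L axis [0.62301798 0.0550822 ] bolt [0.62208003 0.05458099] tip [0.65006561 0.17045895] 0.11850471739314467 in [0.63532104 0.10124528] 0.04777441474196314 lever deg open 0.3950091490875849
R axis [ 0.56193157 -0.19763988] bolt [ 0.56205913 -0.19502552] tip [ 0.57210083 -0.07908324] 0.11899197511743506 in [ 0.56682566 -0.14811866] 0.04976246464611386 lever deg open 8.685965280988995
[[ 9.37002886e-01  3.49320908e-01 -7.03070231e-04]
 [ 3.49321597e-01 -9.37001602e-01  1.55540576e-03]
 [-1.15442179e-04 -1.70301730e-03 -9.99998543e-01]]
```

```bash
cat >> h.py <<'E'
AX={'L':np.array([.6225,.0550]),'R':np.array([.562,-.1965])}; YAW=-.2372; B=np.array([.55,.17,.28])
def goal(v,deg,z,r=.09):
    "shift (mm) and turn in current tool axes to reach lever angle deg, TCP height z"
    s=ctrl.get_state();M=R.from_rotvec(s['tool_rot']);a=YAW+np.pi/2+np.radians(deg)
    p=np.r_[AX[v]+r*np.array([np.cos(a),np.sin(a)]),z]
    x=np.array([np.cos(a),np.sin(a),0]);G=R.from_matrix(np.c_[x,np.cross([0,0,-1],x),[0,0,-1]])
    print('shift',np.round(1e3*M.inv().apply(p-s['position']),1),'turn',np.round((M.inv()*G).as_rotvec(),3))
def feel(v):
    s=ctrl.get_state();M=R.from_rotvec(s['tool_rot']);d=s['position'][:2]-AX[v];f=M.inv().apply(s['ft_force']-B)
    print('t %.2f ang %.1f r %.1f z %.1f yaw %.1f F_tool %s grip %.3f'%(s['time'],np.degrees(np.arctan2(d[1],d[0])-YAW)-90,1e3*np.hypot(*d),1e3*s['position'][2],np.degrees(np.arctan2(M.as_matrix()[1,0],M.as_matrix()[0,0])-YAW)-90,np.round(f,1),s['grip_width']))
    return f
E
python3 -c "
from h import *
goal('R',8.7,.2); feel('R')"
```

```text
shift [ 496.6 -350.4   22.1] turn [-2.000e-03 -1.000e-03 -1.129e+00]
t 0.10 ang -205.5 r 531.2 z 221.6 yaw -56.0 F_tool [-1.   0.8 -0.6] grip 0.997
```

```bash
python3 -m creep '[[[1,33,-23,0,0,0,0],[1,66,-47,0,0,0,0],[1,99,-70,0,0,0,0],[1,132,-93,0,0,0,0],[1,165,-117,0,0,0,0]]]' && python3 -m creep '[[[1,33,-23,0,0,0,0],[1,66,-47,0,0,0,0],[1,99,-70,0,0,0,0],[0.7,132,-93,0,0,0,0],[0.5,165,-117,0,0,0,0]]]' && python3 -m creep '[[[0.5,33,-23,0,0,0,-0.12],[0.5,66,-47,0,0,0,-0.24],[0.5,99,-70,0,0,0,-0.36],[0.5,132,-93,0,0,0,-0.48],[0.5,165,-117,0,0,0,-0.6]]]' 40
python3 -c "
from h import *
goal('R',8.7,.2); feel('R')"
```

```text
time: 0.6
position: [0.3413, -0.4402, 0.2221]
tool_rot: [-3.091, -0.557, 0.001]
ft_force: [0.7, 0.3, -0.0]
grip_width: 0.997
time: 1.1
position: [0.4549, -0.2731, 0.2223]
tool_rot: [-3.092, -0.557, 0.001]
ft_force: [-0.3, 0.5, 1.0]
grip_width: 0.894
time: 1.6
position: [0.5687, -0.1061, 0.2222]
tool_rot: [2.786, 1.453, -0.001]
ft_force: [1.2, -0.5, 1.1]
grip_width: 0.517
shift [-0.   1.2 22.2] turn [-0.     0.    -0.524]
t 1.60 ang 9.3 r 90.7 z 222.2 yaw -21.3 F_tool [-0.1  0.9 -0.8] grip 0.517
```

```bash
python3 -m creep '[[[0.5,0,0.5,0,0,0,-0.13],[0.5,0,1,10,0,0,-0.26],[0.5,0,1,25,0,0,-0.39],[0.5,0,1,40,0,0,-0.524],[0.5,0,1,57,0,0,-0.524]]]'
python3 -c "
from h import *
import cv2
goal('R',8.7,.105); feel('R')
cv2.imwrite('pics/w1.png',ctrl.get_image('wrist')[:,:,::-1])"
```

```text
time: 2.1
position: [0.5689, -0.1079, 0.1647]
tool_rot: [-2.316, -2.123, 0.0]
ft_force: [-0.3, 0.3, 0.6]
grip_width: 0.496
shift [ 1.1  0.7 59.7] turn [-0.     0.    -0.002]
t 2.10 ang 9.1 r 88.9 z 164.7 yaw 8.6 F_tool [ 0.  -0.9 -0.3] grip 0.496
```

View pics/w1.png

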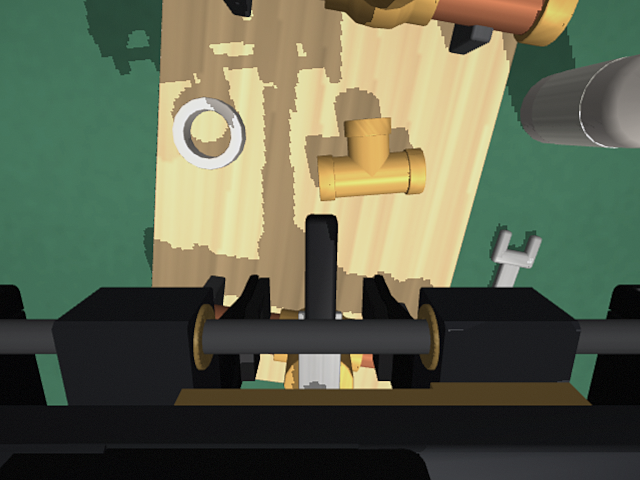

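The wrist view shows the right grip (column ~321) centred between the fingers (columns ~265 and ~380) and aligned with the tool. I'm descending and narrowing the jaws.

```bash
python3 -m creep '[[[0.5,0.5,0.5,15,0,0,0],[0.5,1,0.5,30,0,0,0],[0.5,1,0.5,45,0,0,0],[0.5,1,0.5,59,0,0,0],[0.3,1,0.5,59,0,0,0]]]' 40 && python3 -m creep '[[[0.3,0,0,0,0,0,0],[0.3,0,0,0,0,0,0],[0.3,0,0,0,0,0,0]]]'
python3 -c "
from h import *
feel('R')"
```

```text
time: 2.65
position: [0.5679, -0.1067, 0.1039]
tool_rot: [-2.316, -2.117, 0.004]
ft_force: [-0.4, -0.6, -0.5]
grip_width: 0.471
time: 2.95
position: [0.5703, -0.107, 0.1074]
tool_rot: [2.318, 2.118, 0.001]
ft_force: [0.1, 0.6, 0.5]
grip_width: 0.312
t 2.95 ang 8.3 r 89.9 z 107.4 yaw 8.4 F_tool [ 0.4 -0.5 -0.3] grip 0.312
```

```bash
cat > g.py <<'E'
import sys
from h import *
f=feel(sys.argv[1]); sys.exit(abs(f[1])>float(sys.argv[2]))
E
python3 -m creep '[[[0.3,0,-1.6,0,0,0,-0.017],[0.3,0,-3.1,0,0,0,-0.035],[0.3,-0.1,-4.7,0,0,0,-0.052],[0.3,-0.2,-6.3,0,0,0,-0.07],[0.3,-0.3,-7.8,0,0,0,-0.087]]]' >/dev/null && python3 g.py R 5 &&
python3 -m creep '[[[0.3,0,-1.6,0,0,0,-0.017],[0.3,0,-3.1,0,0,0,-0.035],[0.3,-0.1,-4.7,0,0,0,-0.052],[0.3,-0.2,-6.3,0,0,0,-0.07],[0.3,-0.3,-7.8,0,0,0,-0.087]]]' >/dev/null && python3 g.py R 5 &&
python3 -m creep '[[[0.3,0,-1.6,0,0,0,-0.017],[0.3,0,-3.1,0,0,0,-0.035],[0.3,-0.1,-4.7,0,0,0,-0.052],[0.3,-0.2,-6.3,0,0,0,-0.07],[0.3,-0.3,-7.8,0,0,0,-0.087]]]' >/dev/null && python3 g.py R 5
```

```text
t 3.45 ang 13.4 r 89.8 z 107.0 yaw 13.5 F_tool [-0.8  1.4 -0.6] grip 0.300False
```

```bash
sed -i 's/sys.exit(\(.*\))$/sys.exit(int(\1))/' g.py
python3 -m creep '[[[0.3,0,-1.6,0,0,0,-0.017],[0.3,0,-3.1,0,0,0,-0.035],[0.3,-0.1,-4.7,0,0,0,-0.052],[0.3,-0.2,-6.3,0,0,0,-0.07],[0.3,-0.3,-7.8,0,0,0,-0.087]]]' >/dev/null && python3 g.py R 5 &&
python3 -m creep '[[[0.3,0,-1.6,0,0,0,-0.017],[0.3,0,-3.1,0,0,0,-0.035],[0.3,-0.1,-4.7,0,0,0,-0.052],[0.3,-0.2,-6.3,0,0,0,-0.07],[0.3,-0.3,-7.8,0,0,0,-0.087]]]' >/dev/null && python3 g.py R 5 &&
python3 -m creep '[[[0.3,0,-1.6,0,0,0,-0.017],[0.3,0,-3.1,0,0,0,-0.035],[0.3,-0.1,-4.7,0,0,0,-0.052],[0.3,-0.1,-4.7,0,0,0,-0.052]]]' >/dev/null && python3 g.py R 5
```

```text
t 3.95 ang 18.7 r 90.0 z 106.6 yaw 18.5 F_tool [-0.6  1.4 -1.2] grip 0.296
t 4.45 ang 23.7 r 90.0 z 106.5 yaw 23.5 F_tool [-0.5  1.7 -1.3] grip 0.302
t 4.85 ang 26.9 r 90.3 z 106.4 yaw 26.4 F_tool [-1.7  0.8 -0.4] grip 0.296
```

```bash

python3 -m creep '[[[0.3,0,-1.6,0,0,0,-0.017],[0.3,0,-3.1,0,0,0,-0.035],[0.3,-0.1,-4.7,0,0,0,-0.052]]]' >/dev/null && python3 g.py R 4.5 &&
python3 -m creep '[[[0.3,0,-1.6,0,0,0,-0.017],[0.3,0,-3.1,0,0,0,-0.035],[0.3,-0.1,-4.7,0,0,0,-0.052]]]' >/dev/null && python3 g.py R 4.5 &&
python3 -m creep '[[[0.3,0,-1.6,0,0,0,-0.017],[0.3,0,-3.1,0,0,0,-0.035],[0.3,-0.1,-4.7,0,0,0,-0.052]]]' >/dev/null && python3 g.py R 4.5 &&
python3 -m creep '[[[0.3,0,-1.6,0,0,0,-0.017],[0.3,0,-3.1,0,0,0,-0.035],[0.3,-0.1,-4.7,0,0,0,-0.052]]]' >/dev/null && python3 g.py R 4.5 &&
python3 -m creep '[[[0.3,0,-1.6,0,0,0,-0.017],[0.3,0,-3.1,0,0,0,-0.035],[0.3,-0.1,-4.7,0,0,0,-0.052]]]' >/dev/null && python3 g.py R 4.5 &&
python3 -m creep '[[[0.3,0,-1.6,0,0,0,-0.017],[0.3,0,-3.1,0,0,0,-0.035],[0.3,-0.1,-4.7,0,0,0,-0.052]]]' >/dev/null && python3 g.py R 4.5
```

```text
t 5.15 ang 29.7 r 90.3 z 106.4 yaw 29.4 F_tool [-1.4  2.   0.6] grip 0.302
t 5.45 ang 32.7 r 90.4 z 106.4 yaw 32.4 F_tool [-1.3  1.2  0.9] grip 0.303
t 5.75 ang 35.6 r 90.4 z 106.5 yaw 35.4 F_tool [-1.2  2.5  0.9] grip 0.297
t 6.05 ang 38.6 r 90.4 z 106.5 yaw 38.4 F_tool [-2.   2.   1.5] grip 0.300
t 6.35 ang 41.6 r 90.4 z 106.6 yaw 41.3 F_tool [-0.9  1.4  1.4] grip 0.299
t 6.65 ang 44.6 r 90.5 z 106.6 yaw 44.3 F_tool [-1.1  2.3  0.8] grip 0.298
```

```bash

python3 -m creep '[[[0.3,0,-1.6,0,0,0,-0.017],[0.3,0,-3.1,0,0,0,-0.035],[0.3,-0.1,-4.7,0,0,0,-0.052]]]' >/dev/null && python3 g.py R 4.5 &&
python3 -m creep '[[[0.3,0,-1.6,0,0,0,-0.017],[0.3,0,-3.1,0,0,0,-0.035],[0.3,-0.1,-4.7,0,0,0,-0.052]]]' >/dev/null && python3 g.py R 4.5 &&
python3 -m creep '[[[0.3,0,-1.6,0,0,0,-0.017],[0.3,0,-3.1,0,0,0,-0.035],[0.3,-0.1,-4.7,0,0,0,-0.052]]]' >/dev/null && python3 g.py R 4.5 &&
python3 -m creep '[[[0.3,0,-1.6,0,0,0,-0.017],[0.3,0,-3.1,0,0,0,-0.035],[0.3,-0.1,-4.7,0,0,0,-0.052]]]' >/dev/null && python3 g.py R 4.5 &&
python3 -m creep '[[[0.3,0,-1.6,0,0,0,-0.017],[0.3,0,-3.1,0,0,0,-0.035],[0.3,-0.1,-4.7,0,0,0,-0.052]]]' >/dev/null && python3 g.py R 4.5 &&
python3 -m creep '[[[0.3,0,-1.6,0,0,0,-0.017],[0.3,0,-3.1,0,0,0,-0.035],[0.3,-0.1,-4.7,0,0,0,-0.052]]]' >/dev/null && python3 g.py R 4.5 &&
python3 -m creep '[[[0.3,0,-1.6,0,0,0,-0.017],[0.3,0,-3.1,0,0,0,-0.035],[0.3,-0.1,-4.7,0,0,0,-0.052]]]' >/dev/null && python3 g.py R 4.5
```

```text
t 6.95 ang 47.5 r 90.5 z 106.6 yaw 47.3 F_tool [-1.2  1.1  1.5] grip 0.298
t 7.25 ang 50.5 r 90.5 z 106.6 yaw 50.3 F_tool [-1.1  1.9  1. ] grip 0.298
t 7.55 ang 53.5 r 90.6 z 106.6 yaw 53.3 F_tool [-1.7  2.2  0.7] grip 0.298
t 7.85 ang 56.5 r 90.6 z 106.6 yaw 56.2 F_tool [-1.5  1.8  0.7] grip 0.304
t 8.15 ang 59.4 r 90.7 z 106.6 yaw 59.2 F_tool [-1.1  1.5 -0. ] grip 0.298
t 8.45 ang 62.4 r 90.8 z 106.5 yaw 62.2 F_tool [-1.6  1.5 -0.1] grip 0.298
t 8.75 ang 65.4 r 90.8 z 106.6 yaw 65.2 F_tool [-0.7  0.8  0.3] grip 0.300
```

```bash

python3 -m creep '[[[0.3,0,-1.6,0,0,0,-0.017],[0.3,0,-3.1,0,0,0,-0.035],[0.3,-0.1,-4.7,0,0,0,-0.052]]]' >/dev/null && python3 g.py R 4.5 &&
python3 -m creep '[[[0.3,0,-1.6,0,0,0,-0.017],[0.3,0,-3.1,0,0,0,-0.035],[0.3,-0.1,-4.7,0,0,0,-0.052]]]' >/dev/null && python3 g.py R 4.5 &&
python3 -m creep '[[[0.3,0,-1.6,0,0,0,-0.017],[0.3,0,-3.1,0,0,0,-0.035],[0.3,-0.1,-4.7,0,0,0,-0.052],[0.3,-0.2,-6.3,0,0,0,-0.07],[0.3,-0.3,-7.8,0,0,0,-0.087]]]' >/dev/null && python3 g.py R 5 &&
python3 -m creep '[[[0.3,0,-1.6,0,0,0,-0.017],[0.3,0,-3.1,0,0,0,-0.035],[0.3,-0.1,-4.7,0,0,0,-0.052],[0.3,-0.2,-6.3,0,0,0,-0.07],[0.3,-0.3,-7.8,0,0,0,-0.087]]]' >/dev/null && python3 g.py R 5 &&
python3 -m creep '[[[0.3,0,-1.6,0,0,0,-0.017],[0.3,0,-3.1,0,0,0,-0.035],[0.3,-0.1,-4.7,0,0,0,-0.052],[0.3,-0.2,-6.3,0,0,0,-0.07],[0.3,-0.3,-7.8,0,0,0,-0.087]]]' >/dev/null && python3 g.py R 5 &&
python3 -m creep '[[[0.3,0,-1,0,0,0,-0.011],[0.3,0,-2,0,0,0,-0.022]]]' >/dev/null && python3 g.py R 5 &&
python3 -m creep '[[[0.3,0,-1,0,0,0,-0.011],[0.3,0,-2,0,0,0,-0.022]]]' >/dev/null && python3 g.py R 5 &&
python3 -m creep '[[[0.3,0,-1,0,0,0,-0.011]]]' >/dev/null && python3 g.py R 5 &&
python3 -m creep '[[[0.3,0,-1,0,0,0,-0.011]]]' >/dev/null && python3 g.py R 5
```

```text
t 9.05 ang 68.4 r 90.8 z 106.5 yaw 68.2 F_tool [-1.1  1.6 -0.5] grip 0.300
t 9.35 ang 71.3 r 90.9 z 106.5 yaw 71.1 F_tool [-0.9  1.8  0.5] grip 0.303
t 9.85 ang 76.3 r 90.9 z 106.5 yaw 76.1 F_tool [-1.5  2.2 -0.4] grip 0.299
t 10.35 ang 81.2 r 91.0 z 106.5 yaw 81.1 F_tool [-1.   1.7 -0.2] grip 0.300
t 10.85 ang 86.1 r 91.0 z 106.5 yaw 86.1 F_tool [-1.4  2.  -0.3] grip 0.296
t 11.05 ang 87.3 r 91.0 z 106.5 yaw 87.3 F_tool [-1.   1.1  0.6] grip 0.297
t 11.25 ang 88.6 r 91.1 z 106.5 yaw 88.6 F_tool [ 0.1  2.1 -0.6] grip 0.302
t 11.35 ang 89.2 r 91.1 z 106.5 yaw 89.2 F_tool [-0.6  1.1 -1.1] grip 0.301
t 11.45 ang 89.8 r 91.1 z 106.5 yaw 89.8 F_tool [-1.1  2.1 -0.4] grip 0.300
```

```bash

for k in 1; do python3 -m creep '[[[0.3,0,-1,0,0,0,-0.011]]]' >/dev/null && python3 g.py R 6 &&
python3 -m creep '[[[0.3,0,-1,0,0,0,-0.011]]]' >/dev/null && python3 g.py R 6 &&
python3 -m creep '[[[0.3,0,-1,0,0,0,-0.011]]]' >/dev/null && python3 g.py R 6 &&
python3 -m creep '[[[0.3,0,-1,0,0,0,-0.011]]]' >/dev/null && python3 g.py R 6 &&
python3 -m creep '[[[0.3,0,-1,0,0,0,-0.011]]]' >/dev/null && python3 g.py R 6 &&
python3 -m creep '[[[0.3,0,-1,0,0,0,-0.011]]]' >/dev/null && python3 g.py R 6 &&
python3 -m creep '[[[0.3,0,-1,0,0,0,-0.011]]]' >/dev/null && python3 g.py R 6; done
```

```text
t 11.55 ang 90.5 r 91.1 z 106.5 yaw 90.5 F_tool [-2.2  1.1 -0.9] grip 0.299
t 11.65 ang 91.1 r 91.1 z 106.5 yaw 91.1 F_tool [-1.5  2.2 -0.6] grip 0.299
t 11.75 ang 91.7 r 91.1 z 106.5 yaw 91.7 F_tool [-0.8  2.  -0.6] grip 0.303
t 11.85 ang 92.4 r 91.1 z 106.5 yaw 92.4 F_tool [-0.5  2.  -0.9] grip 0.297
t 11.95 ang 92.6 r 91.0 z 106.5 yaw 93.0 F_tool [-1.2  4.2  0.3] grip 0.299
t 12.05 ang 92.6 r 90.9 z 106.5 yaw 93.7 F_tool [-1.3  6.2  0.3] grip 0.304
```

The stop was reached at tool 92.6° and the force jumped, so the right valve swung freely through to 90°. I'm backing off to centre and lifting.

```bash
python3 -m creep '[[[0.3,0,2,0,0,0,0.02],[0.4,0,5,0,0,0,0.06],[0.5,0,5,0,0,0,0.06],[0.5,0,5,0,0,0,0.06],[0.5,0,5,0,0,0,0.06]]]' >/dev/null; python3 g.py R 9;  python3 -m creep '[[[0.5,0,0,-20,0,0,0],[0.5,0,0,-45,0,0,0],[0.5,0,0,-70,0,0,0],[0.5,0,0,-95,0,0,0],[0.5,0,0,-95,0,0,0]]]' >/dev/null; python3 g.py R 9; python3 -c "
from h import *
goal('L',.5,.2)"
```

```text
t 12.55 ang 90.9 r 91.5 z 106.4 yaw 90.1 F_tool [ 0.9 -0.5  0.9] grip 0.484
t 13.05 ang 90.8 r 89.1 z 205.0 yaw 90.1 F_tool [ 0.5 -0.8  0.3] grip 0.501
shift [-88.8 349.7   4.7] turn [0.003 0.006 1.564]
```

```bash
python3 -m creep '[[[0.5,-9,35,0,0,0,0],[0.5,-18,70,0,0,0,0],[0.5,-27,105,0,0,0,0],[0.5,-36,140,0,0,0,0],[0.5,-45,175,0,0,0,0]]]' >/dev/null; python3 -m creep '[[[0.5,-9,35,0,0,0,0.14],[0.5,-18,70,0,0,0,0.28],[0.5,-27,105,0,0,0,0.42],[0.5,-36,140,0,0,0,0.56],[0.5,-44,175,0,0,0,0.7]]]' >/dev/null; python3 -m creep '[[[0.5,0,0,0,0,0,0.14],[0.5,0,0,0,0,0,0.28],[0.5,0,0,0,0,0,0.42],[0.5,0,0,0,0,0,0.56],[0.5,0,0,0,0,0,0.7]]]' >/dev/null; python3 g.py L 9; python3 -c "
from h import *
goal('L',.5,.165)"
```

```text
t 14.55 ang 1.9 r 90.3 z 200.2 yaw 9.6 F_tool [-1.  -0.4  0.6] grip 0.500
shift [-0.6  2.2 35.1] turn [-0.002  0.001  0.159]
```

```bash
python3 -m creep '[[[0.5,0,1,0,0,0,0.1],[0.5,0,2,10,0,0,0.159],[0.5,0,2,20,0,0,0.159],[0.5,0,2,35,0,0,0.159],[0.5,0,2,35,0,0,0.159]]]' >/dev/null; python3 g.py L 9
python3 -c "
from h import *
import cv2
goal('L',.5,.105)
cv2.imwrite('pics/w2.png',ctrl.get_image('wrist')[:,:,::-1])"
```

```text
t 15.05 ang 1.5 r 90.0 z 162.9 yaw 0.9 F_tool [-0.5 -0.8  0.6] grip 0.498
shift [ 0.2  1.9 57.9] turn [-0.005  0.003  0.007]
```

View pics/w2.png

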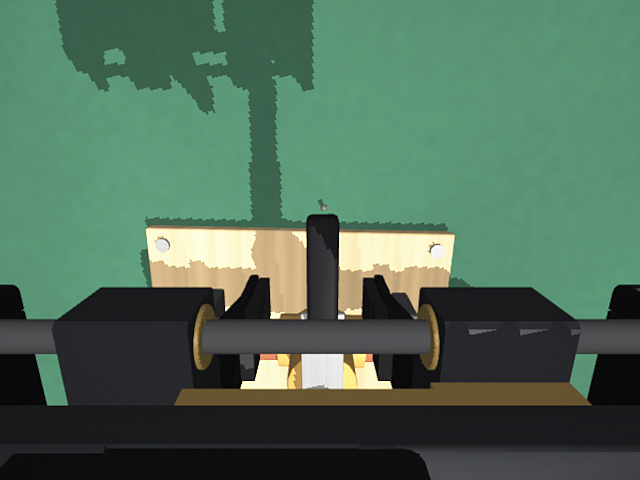

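The wrist view shows the left grip (column ~322) centred between the fingers and the lever roughly 1° open. I'm descending, then swinging.

```bash
python3 -m creep '[[[0.5,0,0.5,15,0,0,0],[0.5,0,0.5,30,0,0,0],[0.5,0,0.5,45,0,0,0],[0.5,0,0.5,57,0,0,0],[0.3,0,0.5,57,0,0,0]]]' 40 >/dev/null&& python3 -m creep '[[[0.3,0,0,0,0,0,0],[0.3,0,0,0,0,0,0],[0.3,0,0,0,0,0,0]]]' >/dev/null && python3 g.py L 4 && 
python3 -m creep '[[[0.3,0,-1.6,0,0,0,-0.017],[0.3,0,-3.1,0,0,0,-0.035],[0.3,-0.1,-4.7,0,0,0,-0.052],[0.3,-0.2,-6.3,0,0,0,-0.07],[0.3,-0.3,-7.8,0,0,0,-0.087]]]' >/dev/null && python3 g.py L 4.5 &&
python3 -m creep '[[[0.3,0,-1.6,0,0,0,-0.017],[0.3,0,-3.1,0,0,0,-0.035],[0.3,-0.1,-4.7,0,0,0,-0.052],[0.3,-0.2,-6.3,0,0,0,-0.07],[0.3,-0.3,-7.8,0,0,0,-0.087]]]' >/dev/null && python3 g.py L 4.5 &&
python3 -m creep '[[[0.3,0,-1.6,0,0,0,-0.017],[0.3,0,-3.1,0,0,0,-0.035],[0.3,-0.1,-4.7,0,0,0,-0.052],[0.3,-0.2,-6.3,0,0,0,-0.07],[0.3,-0.3,-7.8,0,0,0,-0.087]]]' >/dev/null && python3 g.py L 4.5 &&
python3 -m creep '[[[0.3,0,-1.6,0,0,0,-0.017],[0.3,0,-3.1,0,0,0,-0.035],[0.3,-0.1,-4.7,0,0,0,-0.052],[0.3,-0.2,-6.3,0,0,0,-0.07],[0.3,-0.3,-7.8,0,0,0,-0.087]]]' >/dev/null && python3 g.py L 4.5 &&
python3 -m creep '[[[0.3,0,-1.6,0,0,0,-0.017],[0.3,0,-3.1,0,0,0,-0.035],[0.3,-0.1,-4.7,0,0,0,-0.052]]]' >/dev/null && python3 g.py L 4.5
```

```text
t 15.90 ang -0.1 r 91.5 z 110.4 yaw 0.8 F_tool [-0.5 -0.6  1.1] grip 0.314
t 16.40 ang 4.8 r 91.1 z 109.9 yaw 5.9 F_tool [ 0.2  1.9 -0.3] grip 0.299
t 16.90 ang 10.0 r 91.0 z 109.6 yaw 10.9 F_tool [-0.5  1.5 -1.4] grip 0.300
t 17.40 ang 15.0 r 90.8 z 109.5 yaw 15.8 F_tool [-1.6  2.  -0.8] grip 0.302
t 17.90 ang 20.0 r 90.7 z 109.4 yaw 20.8 F_tool [-1.1  2.2 -0.4] grip 0.300
t 18.20 ang 22.9 r 90.8 z 109.4 yaw 23.8 F_tool [-1.5  2.1  0.3] grip 0.296
```

```bash

python3 -m creep '[[[0.3,0,-1.6,0,0,0,-0.017],[0.3,0,-3.1,0,0,0,-0.035]]]' >/dev/null && python3 g.py L 3.6 &&
python3 -m creep '[[[0.3,0,-1.6,0,0,0,-0.017],[0.3,0,-3.1,0,0,0,-0.035]]]' >/dev/null && python3 g.py L 3.6 &&
python3 -m creep '[[[0.3,0,-1.6,0,0,0,-0.017],[0.3,0,-3.1,0,0,0,-0.035]]]' >/dev/null && python3 g.py L 3.6 &&
python3 -m creep '[[[0.3,0,-1.6,0,0,0,-0.017],[0.3,0,-3.1,0,0,0,-0.035]]]' >/dev/null && python3 g.py L 3.6 &&
python3 -m creep '[[[0.3,0,-1.6,0,0,0,-0.017],[0.3,0,-3.1,0,0,0,-0.035]]]' >/dev/null && python3 g.py L 3.6 &&
python3 -m creep '[[[0.3,0,-1.6,0,0,0,-0.017],[0.3,0,-3.1,0,0,0,-0.035]]]' >/dev/null && python3 g.py L 3.6 &&
python3 -m creep '[[[0.3,0,-1.6,0,0,0,-0.017],[0.3,0,-3.1,0,0,0,-0.035]]]' >/dev/null && python3 g.py L 3.6 &&
python3 -m creep '[[[0.3,0,-1.6,0,0,0,-0.017],[0.3,0,-3.1,0,0,0,-0.035]]]' >/dev/null && python3 g.py L 3.6 &&
python3 -m creep '[[[0.3,0,-1.6,0,0,0,-0.017],[0.3,0,-3.1,0,0,0,-0.035]]]' >/dev/null && python3 g.py L 3.6 &&
python3 -m creep '[[[0.3,0,-1.6,0,0,0,-0.017],[0.3,0,-3.1,0,0,0,-0.035]]]' >/dev/null && python3 g.py L 3.6
```

```text
t 18.40 ang 24.9 r 90.8 z 109.4 yaw 25.8 F_tool [-1.   0.9 -0.3] grip 0.299
t 18.60 ang 26.8 r 90.9 z 109.4 yaw 27.8 F_tool [-2.3  1.3  1.4] grip 0.304
t 18.80 ang 28.8 r 91.0 z 109.5 yaw 29.8 F_tool [-1.9  1.7  0.5] grip 0.302
t 19.00 ang 30.7 r 90.9 z 109.5 yaw 31.8 F_tool [-1.6  2.1  1.2] grip 0.300
t 19.20 ang 32.6 r 90.9 z 109.5 yaw 33.8 F_tool [-1.7  3.  -0. ] grip 0.300
t 19.40 ang 34.3 r 90.7 z 109.5 yaw 35.8 F_tool [-2.   4.5  3.7] grip 0.304
```

```bash

python3 -m creep '[[[0.3,0,-1.6,0,0,0,-0.017]]]' >/dev/null && python3 g.py L 7.5 &&
python3 -m creep '[[[0.3,0,-1.6,0,0,0,-0.017]]]' >/dev/null && python3 g.py L 7.5 &&
python3 -m creep '[[[0.3,0,-1.6,0,0,0,-0.017]]]' >/dev/null && python3 g.py L 7.5 &&
python3 -m creep '[[[0.3,0,-1.6,0,0,0,-0.017]]]' >/dev/null && python3 g.py L 7.5
```

```text
t 19.50 ang 35.2 r 90.6 z 109.5 yaw 36.8 F_tool [-2.3  4.8  3. ] grip 0.299
t 19.60 ang 36.1 r 90.5 z 109.5 yaw 37.8 F_tool [-3.2  5.2  4.9] grip 0.302
t 19.70 ang 37.0 r 90.5 z 109.5 yaw 38.8 F_tool [-2.3  6.2  4.9] grip 0.299
t 19.80 ang 37.8 r 90.4 z 109.5 yaw 39.7 F_tool [-3.   7.2  5.9] grip 0.301
```

```bash

python3 -m creep '[[[0.3,0,-1.6,0,0,0,-0.017]]]' >/dev/null && python3 g.py L 8.6 &&
python3 -m creep '[[[0.3,0,-1.2,0,0,0,-0.013]]]' >/dev/null && python3 g.py L 8.6; python3 -m creep '[[[0.3,0,0,0,0,0,0]]]' >/dev/null; python3 g.py L 9
```

```text
t 19.90 ang 38.6 r 90.3 z 109.5 yaw 40.7 F_tool [-3.2  7.3  6. ] grip 0.301
t 20.00 ang 39.3 r 90.2 z 109.5 yaw 41.4 F_tool [-2.9  7.9  6.1] grip 0.302
t 20.10 ang 39.4 r 90.3 z 109.5 yaw 41.4 F_tool [-3.5  7.4  5.2] grip 0.301
```

The push-back is building, but more slowly than the stated 1 N/mm. I'm looking at how the lever sits in the jaws.

```bash
python3 -c "
from h import *
import cv2
s=ctrl.get_state();print(s['ft_force'],s['torque'],R.from_rotvec(s['tool_rot']).as_matrix().round(3),s['position'])
a=ctrl.get_image('wrist')[180:420,130:510,::-1];b=ctrl.get_image('top')[80:420,130:560,::-1]
a=cv2.resize(a,None,fx=1.0,fy=1.0)
c=np.zeros((max(a.shape[0],b.shape[0]),a.shape[1]+b.shape[1]-10,3),np.uint8);c[:a.shape[0],:370]=a[:,:370];c[:b.shape[0],370:370+430]=b
cv2.imwrite('pics/w3.png',c);feel('L')"
```

```text
[ 8.71389589  0.49415851 -4.92708699] [ 0.12025009 -1.89239051 -0.09182368] [[-0.467  0.884  0.004]
 [ 0.884  0.467  0.001]
 [-0.     0.004 -1.   ]] [0.58326236 0.13628631 0.10952039]
t 20.20 ang 39.4 r 90.3 z 109.5 yaw 41.4 F_tool [-2.4  6.5  5.8] grip 0.303
```

View pics/w3.png

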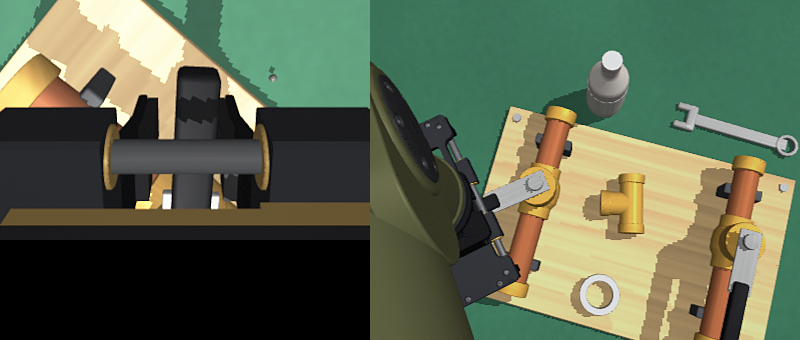

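```bash

python3 -m creep '[[[0.3,0,-1.5,0,0,0,-0.016]]]' >/dev/null && python3 g.py L 8.8 &&
python3 -m creep '[[[0.3,0,-1.2,0,0,0,-0.013]]]' >/dev/null && python3 g.py L 8.8 && python3 -m creep '[[[0.3,0,-0.8,0,0,0,-0.009]]]' >/dev/null && python3 g.py L 8.8; python3 -c "
from h import *
s=ctrl.get_state();print(s['ft_force'],s['torque'])"
```

```text
t 20.30 ang 40.0 r 90.2 z 109.6 yaw 42.3 F_tool [-3.2  8.5  6.4] grip 0.301
t 20.40 ang 40.6 r 90.1 z 109.6 yaw 43.1 F_tool [-4.6 10.   7.5] grip 0.304
[11.58488088  1.13544435 -7.14056402] [ 0.18669475 -2.35140424 -0.1481059 ]
```

Raw tangential force is now about 10.4 N. I'm holding for 0.3 s, with a reading each 0.1 s.

```bash

python3 -m creep '[[[0.3,0,0,0,0,0,0]]]' >/dev/null; python3 g.py L 8.8; python3 -m creep '[[[0.3,0,0,0,0,0,0]]]' >/dev/null ; python3 g.py L 8.8; python3 -m creep '[[[0.3,0,0,0,0,0,0]]]' >/dev/null;  python3 g.py L 8.8
```

```text
t 20.50 ang 40.7 r 90.1 z 109.6 yaw 43.1 F_tool [-3.7  8.2  6.6] grip 0.306
t 20.60 ang 40.7 r 90.1 z 109.6 yaw 43.1 F_tool [-3.3  8.4  6.2] grip 0.302
t 20.70 ang 40.7 r 90.1 z 109.6 yaw 43.1 F_tool [-3.2  8.6  6.8] grip 0.300
```

```bash

python3 -m creep '[[[0.3,0,1.6,0,0,0,0.017],[0.3,0,3.1,0,0,0,0.035],[0.3,-0.1,4.7,0,0,0,0.052],[0.3,-0.2,6.3,0,0,0,0.07],[0.3,-0.3,7.8,0,0,0,0.087]]]' >/dev/null && python3 g.py L 6 &&
python3 -m creep '[[[0.3,0,3.1,0,0,0,0.035],[0.3,-0.2,6.3,0,0,0,0.07],[0.3,-0.5,9.4,0,0,0,0.105],[0.3,-0.9,12.5,0,0,0,0.14],[0.3,-1.4,15.6,0,0,0,0.175]]]' >/dev/null && python3 g.py L 6 &&
python3 -m creep '[[[0.3,0,3.1,0,0,0,0.035],[0.3,-0.2,6.3,0,0,0,0.07],[0.3,-0.5,9.4,0,0,0,0.105],[0.3,-0.9,12.5,0,0,0,0.14],[0.3,-1.4,15.6,0,0,0,0.175]]]' >/dev/null && python3 g.py L 6 &&
python3 -m creep '[[[0.3,0,3.1,0,0,0,0.035],[0.3,-0.2,6.3,0,0,0,0.07],[0.3,-0.5,9.4,0,0,0,0.105],[0.3,-0.9,12.5,0,0,0,0.14],[0.3,-1.4,15.6,0,0,0,0.175]]]' >/dev/null && python3 g.py L 6 &&
python3 -m creep '[[[0.3,0,1.6,0,0,0,0.017],[0.3,0,3.1,0,0,0,0.035],[0.3,-0.1,4.7,0,0,0,0.052],[0.3,-0.2,6.3,0,0,0,0.07],[0.3,-0.3,7.8,0,0,0,0.087]]]' >/dev/null && python3 g.py L 6
```

```text
t 21.20 ang 37.1 r 90.9 z 109.6 yaw 38.0 F_tool [-1.9  2.4  0.4] grip 0.298
t 21.70 ang 28.3 r 92.4 z 109.1 yaw 28.0 F_tool [ 0.3 -1.7  0.4] grip 0.300
t 22.20 ang 19.0 r 92.6 z 109.1 yaw 18.0 F_tool [ 0.7 -3.3 -1.4] grip 0.294
t 22.70 ang 9.4 r 93.0 z 109.1 yaw 8.0 F_tool [ 0.9 -3.1 -0.9] grip 0.301
t 23.20 ang 2.8 r 91.5 z 109.3 yaw 2.9 F_tool [ 0.1 -2.5  0.7] grip 0.303
```

```bash

python3 -m creep '[[[0.3,0,1,0,0,0,0.011],[0.3,0,2,0,0,0,0.022]]]' >/dev/null && python3 g.py L 6 &&
python3 -m creep '[[[0.3,0,1,0,0,0,0.011],[0.3,0,2,0,0,0,0.022]]]' >/dev/null && python3 g.py L 6 &&
python3 -m creep '[[[0.3,0,1,0,0,0,0.011]]]' >/dev/null && python3 g.py L 6 &&
python3 -m creep '[[[0.3,0,1,0,0,0,0.011]]]' >/dev/null && python3 g.py L 6 &&
python3 -m creep '[[[0.3,0,1,0,0,0,0.011]]]' >/dev/null && python3 g.py L 6 &&
python3 -m creep '[[[0.3,0,1,0,0,0,0.011]]]' >/dev/null && python3 g.py L 6 &&
python3 -m creep '[[[0.3,0,1,0,0,0,0.011]]]' >/dev/null && python3 g.py L 6 &&
python3 -m creep '[[[0.3,0,1,0,0,0,0.011]]]' >/dev/null && python3 g.py L 6 &&
python3 -m creep '[[[0.3,0,1,0,0,0,0.011]]]' >/dev/null && python3 g.py L 6 
```

```text
t 23.40 ang 1.4 r 91.4 z 109.4 yaw 1.7 F_tool [ 2.5 -2.5 -0. ] grip 0.298
t 23.60 ang 0.1 r 91.4 z 109.4 yaw 0.4 F_tool [ 0.8 -3.4  1. ] grip 0.302
t 23.70 ang -0.5 r 91.4 z 109.4 yaw -0.2 F_tool [ 1.2 -4.   1.5] grip 0.301
t 23.80 ang -1.2 r 91.5 z 109.4 yaw -0.8 F_tool [ 0.6 -3.   2.2] grip 0.302
t 23.90 ang -1.8 r 91.5 z 109.5 yaw -1.5 F_tool [ 1.4 -2.5  2.4] grip 0.301
t 24.00 ang -2.4 r 91.5 z 109.5 yaw -2.1 F_tool [ 1.  -2.7  1.9] grip 0.302
t 24.10 ang -3.0 r 91.5 z 109.5 yaw -2.7 F_tool [ 0.3 -3.1  1.5] grip 0.304
t 24.20 ang -3.7 r 91.5 z 109.5 yaw -3.4 F_tool [ 0.1 -3.7  1.6] grip 0.297
t 24.30 ang -4.3 r 91.6 z 109.5 yaw -4.0 F_tool [ 0.  -3.7  1.7] grip 0.300
```

```bash

python3 -m creep '[[[0.3,0,1,0,0,0,0.011]]]' >/dev/null && python3 g.py L 7 &&
python3 -m creep '[[[0.3,0,1,0,0,0,0.011]]]' >/dev/null && python3 g.py L 7 &&
python3 -m creep '[[[0.3,0,1,0,0,0,0.011]]]' >/dev/null && python3 g.py L 7 &&
python3 -m creep '[[[0.3,0,1,0,0,0,0.011]]]' >/dev/null && python3 g.py L 7 &&
python3 -m creep '[[[0.3,0,1,0,0,0,0.011]]]' >/dev/null && python3 g.py L 7
```

```text
t 24.40 ang -4.2 r 91.4 z 109.4 yaw -4.6 F_tool [-0.5 -7.9 -1.3] grip 0.296
```

The stop was felt: the tool stalled and the force jumped to about 8 N. I'm centring, opening, lifting and moving away for a look.

```bash
python3 -m creep '[[[0.3,0,-2,0,0,0,-0.02],[0.4,0,-5,0,0,0,-0.06],[0.5,0,-5,0,0,0,-0.06],[0.5,0,-5,0,0,0,-0.06],[0.5,0,-5,0,0,0,-0.06]]]' >/dev/null; python3 g.py L 9;  python3 -m creep '[[[0.5,0,0,-20,0,0,0],[0.5,0,0,-45,0,0,0],[0.5,0,0,-70,0,0,0],[0.5,0,0,-95,0,0,0],[0.5,0,0,-115,0,0,0]]]' >/dev/null; python3 g.py L 9
python3 -m creep '[[[0.5,45,0,0,0,0,0],[0.5,90,0,0,0,0,0],[0.5,135,0,0,0,0,0],[0.5,180,0,0,0,0,0],[0.5,220,0,0,0,0,0]]]'
python3 -c "
from h import *
import cv2
cv2.imwrite('pics/top4.png',ctrl.get_image('top')[:,:,::-1])"
```

```text
t 24.90 ang -2.3 r 91.3 z 109.8 yaw -1.2 F_tool [-0.9  0.3 -0.1] grip 0.488
t 25.40 ang -2.2 r 91.8 z 226.4 yaw -1.2 F_tool [-2.1  0.2 -0.4] grip 0.501
time: 25.9
position: [0.7032, 0.3582, 0.2243]
tool_rot: [2.488, 1.918, 0.001]
ft_force: [-0.0, -0.6, 0.8]
grip_width: 0.504
```

View pics/top4.png

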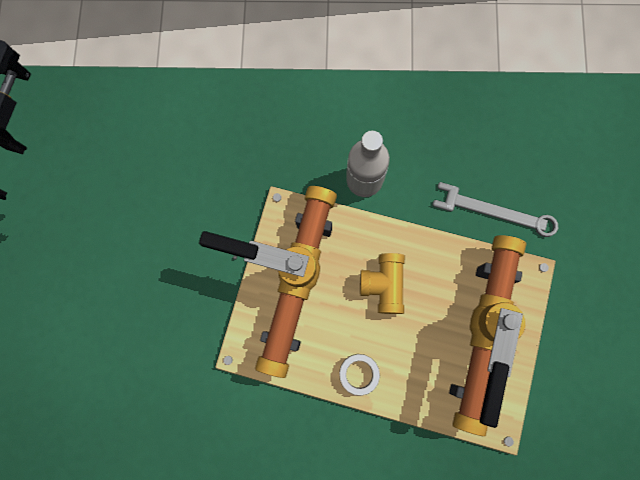

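The final top view shows the left lever back at closed, with its tip at (201,239). The right lever lies along its pipe with its tip at (490,424), and the bystanders haven't moved. Checking the angles numerically before handing in.

```bash
python3 - <<'E'
from h import *
for n,b,t in(('L',(295,264),(201,238.5)),('R',(511,321),(490,424))):
    T=ray('top',t,.128)[:2]
    for a in(AX[n],ray('top',b,.137)[:2]): d=T-a;print(n,np.degrees(np.arctan2(d[1],d[0])-YAW)-90,np.hypot(*d))
E
```

```text
L -0.6874037793768082 0.1192709116206705
L -0.8326541540360495 0.11978093967840737
R 90.61659753264624 0.1175480024969316
R 91.32503262346813 0.11728355102707662
```

Both levers are at their stops within the measuring error.

```bash
python3 -c "
from bench import ctrl
print(ctrl.close_job())"
```

```text
the job is handed in; nothing more can be done
None
```

The left valve is the one with grit inside. It is back fully closed, and the right valve is fully open. I've handed the job in; it took about 26 s of robot time.

- **Right valve:** it swung freely at about 2 N all the way to its 90° stop, where the force jumped to about 6 N, and I left it there. The last top picture puts its lever at about 91°.
- **Left valve:** it swung freely until a springy push-back began at about 30°. I leaned to about 9–10 N at the grip for 0.3 s, without going past about 10.5 N. I then swung it back to the closed stop, where the force jumped to about 8 N. The last picture puts its lever at about -0.7°, which is closed within the measuring error.
- **Rest of the counter:** the bottle, tape roll, tee and wrench look unmoved, and the gripper is clear of everything.

**Checks that disagreed:**
- **Spring rate:** the push-back on the left valve rose at only about 0.5 N per mm of tool travel, not the stated 1 to 1.5. I went by the force sensor.
- **Side forces:** while leaning I also saw up to about 7 N vertical and 4 N along the lever, probably friction on the finger pads.
- **Closed stop:** the tool reached it about 1.7° further on than my estimate of the valve axis predicted. I put that down to camera calibration.
- **Starting position:** I did not push either lever to its closed stop first. They started at about 9° (right) and 0–1° (left).

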